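# Close up the vial cooler

## Task

Close up the small white vial cooler on the lab bench: with the fingertips push both drawn-out vial trays fully home, and only then push the raised lid over and down until it is fully shut. Push only, gripping and lifting nothing, do not slam trays or lid, and leave the bottle, the beaker and the flask on the cooler's rear deck where they stand.

Things in the scene. Friction and masses are not known exactly. Their poses are not given: they have to be found in the camera images.
- cooler: White housing, fixed: 260 deep (its x), 226 wide (y), 110 mm high. Origin on the bench, mid-width; z up. Trays come out at its front towards its -x and close along +x. Front face x = -120 mm; closed tray fronts reach x = -132 mm; back x = +140 mm. Tray centre lines y = +53.5 and -53.5 mm. Open-topped tray bay in front; behind the hinge (x = 58 to 140 mm) a flat deck 110 mm high.
- tray_left (a joint): How far the left tray (on the cooler's own +y side) is drawn out, m: 0 fully home, up to 0.13 out. It slides level on a rail with about 2 N of friction and stays where it is left; no spring or catch. It starts 0.03 to 0.10 out.
- tray_right (a joint): The same for the right tray (on the cooler's own -y side).
- tray_left_front (a point): Centre of the left tray's flat outer front face, 65 mm above the bench; moves with the tray; axes parallel to the cooler's. The grey front panel is upright, 103 mm wide, 12 mm thick, from 20 to 94 mm above the bench. Behind it a metal block holds capped vials fast, tops 83 mm above the bench.
- tray_right_front (a point): The same for the right tray; equal in size, it holds fewer vials.
- lid (a joint): Opening angle of the lid, rad: 0 lying flat and shut over the tray bay, 1.57 upright, limit 1.7. It starts at 1.15 to 1.5, leaning towards the trays. The hinge is stiff (about 0.32 N m): the lid stays where it is left and does not fall.
- lid_hinge (a point): Middle of the lid's hinge axis, at x = +58 mm, y = 0, 115 mm high in the cooler's frame; the axis runs along the cooler's y. Turns with the lid.
- lid_edge (a point): Middle of the lid's free edge, on its outer face (upper when shut). The lid is a flat white plate, 190 mm from hinge axis to free edge, 226 mm wide, 8 mm thick, the axis at mid-thickness; shut, its outer face is 119 mm above the bench. Turns with the lid: z is the outer face's normal, -x points from hinge to free edge.
- solvent_bottle: Loose glass bottle with a blue cap, 80 mm across, 170 mm high, standing on the bench; origin at the centre of its underside. Not to be moved.
- flask: Loose small long-necked glass flask, 54 mm across, 115 mm high, standing on the cooler's flat rear deck behind the lid, anywhere along its width, so its foot is 110 mm above the bench; origin at the centre of its underside. Not to be moved.
- beaker: Loose white beaker, 64 mm across, 80 mm high, standing on the bench; origin at the centre of its underside. Not to be moved.

How it is judged (in metres and radians):
On the way, in this order (a step that is already met when the one before it is completed fails the run):
1. both trays are pushed fully home while the lid is still raised (value of joint each of tray_left, tray_right below 0.004 m and value of joint lid above 0.6 rad), for 0.2 s.
2. then the lid is pushed shut (value of joint lid below 0.04 rad and value of joint each of tray_left, tray_right below 0.004 m), for 0.2 s.
At the end, for the whole second after the job is handed in: Both trays are home to within 4 mm, the lid is shut to within 0.04 rad, all at rest, and bottle, flask and beaker are within 25 mm of where they started (all of step 2 and velocity of joint tray_left between -0.02 and 0.02 m/s and velocity of joint tray_right between -0.02 and 0.02 m/s and velocity of joint lid between -0.02 and 0.02 rad/s and not (distance of solvent_bottle from where it was at the start of the episode above 0.025 m) and not (distance of flask from where it was at the start of the episode above 0.025 m) and not (distance of beaker from where it was at the start of the episode above 0.025 m)); the robot touches nothing.
It fails at once if a tray front or the lid is taken between the fingers instead of being pushed ((x of the grasp point in the frame of tray_left_front between 0.002 and 0.01 m and y of the grasp point in the frame of tray_left_front between -0.05 and 0.05 m and z of the grasp point in the frame of tray_left_front between -0.045 and 0.026 m) or (x of the grasp point in the frame of tray_right_front between 0.002 and 0.01 m and y of the grasp point in the frame of tray_right_front between -0.05 and 0.05 m and z of the grasp point in the frame of tray_right_front between -0.045 and 0.026 m) or (x of the grasp point in the frame of lid_edge between 0.003 and 0.187 m and y of the grasp point in the frame of lid_edge between -0.11 and 0.11 m and z of the grasp point in the frame of lid_edge between -0.007 and -0.001 m)).
It fails at once if the bottle, the flask or the beaker is displaced by more than 25 mm, lifted or knocked over (distance of any of solvent_bottle, flask, beaker from where it was at the start of the episode above 0.025 m or angle between any of solvent_bottle, flask, beaker's own z axis and vertical above 0.35 rad).
It fails at once if a tray is slammed (over 0.5 m/s) (velocity of joint any of tray_left, tray_right below -0.5 m/s).
It fails at once if the lid is slammed (over 4 rad/s) (velocity of joint lid below -4 rad/s).
It also fails if it takes over 64 s, if anything falls off the work surface, if the arm or the gripper's body presses on something with over 40 N, if the wrist force passes 120 N, or if a joint passes its speed limit or range.

## Robot

A 7-joint arm with a two-finger parallel gripper is mounted at the origin on the work surface. World frame = base frame: x ahead of the robot, y to its left, z up, the work surface at z = 0. Lengths are in mm, angles in rad, forces in N, time in s.
With the tool pointing down it reaches from about 400 to 875 mm from the base axis. Payload 4.4 kg.
Tool frame: the origin (TCP) lies where the fingers leave the gripper's body, on its centre line; the fingertips stand 73 mm ahead of it and the grasp point (between the pads) lies 54 mm ahead of it; z points along the fingers, y is the line along which they close (so a half turn about z gives the same grasp; the last joint's range is limited). The gripper opens to 85 mm and grips with 20 to 120 N. Pads are 22 mm wide; open, the fingers measure 114 mm over their backs; the gripper's body (76 mm by 85 mm) begins 54 mm behind the grasp point. The pads swing forward as they close: fully open they stand 13 mm farther back than shut.
Start: joints at [1.109, 0.628, 0.038, 1.517, -0.027, 0.996, -0.02], TCP at [250.631, -599.751, 303.913] pointing down, gripper open.
Joint ranges: [-3.06, 3.06], [-0.37, 2.12], [-1.25, 1.32], [0.18, 2.47], [-1.1, 4.24], [0.23, 1.98], [-2.94, 2.94]. Speed limits (rad/s): [2.57, 2.57, 3.14, 3.14, 3.14, 3.14, 3.14].

## Interface

Orientations are given as [roll, pitch, yaw] about the fixed x, y, z axes, in that order (R = Rz(yaw) Ry(pitch) Rx(roll)).
In Python, from cell import ctrl gives the robot as it stands.
- The arm moves only by the tool send_rows, never from a script. Its argument "rows" is a list that holds one entry, the list of rows, each a list of 6 numbers: the shift along the tool's x, y, z in cm, then the turn, a rotation vector about the tool's x, y, z in rad. In form: [[[tx, ty, tz, wx, wy, wz], ...]]. A call has 1 to 10 rows; each row is the pose to reach, as a shift and turn from the pose commanded when the call began, along the tool's axes at that moment; what a row does not reach only later rows make up. A row lasts 1/10 s, in which the tool goes at most 50 mm and 8.59 degrees, less where a joint would pass 70% of its speed; a pose out of reach is approached as far as the arm can. A call with a gripper value outside its range is refused whole. "grip" is the closure in counts, from 0 (fully open) to 255 (shut), set as the call begins (left out, the last holds). The fingers move at their own pace and stop on an object; the grip force is fixed at half the most. Time passes only in rows, so rows that repeat a pose let the fingers close. It gives the time, the measured TCP pose, the force, the opening and the grip force at its end, in the units of the state.
- ctrl.read_state(): the state, without advancing time (a new reading comes with each control period).
- ctrl.get_image(name): name is "scene" or "top" or "wrist"; returns a dict with "pixels" (420x560x3 uint8, red, green, blue), "fx", "fy", "cx", "cy" (pixels), "extrinsics" (4x4, takes a point from camera to world coordinates); the wrist camera has in their place "mount" (4x4, takes a point from camera to tool coordinates, whose origin is the TCP and whose axes are the flange's). Camera axes: x right, y up, looking along -z (the intrinsics and any distortion apply to the point x, -y, -z); pixel columns grow to the right and rows downward; lengths in mm; the calibration is good to about 2 mm. The wrist camera is an equidistant fisheye: a pixel r from the principal point sees the ray r / f radians off the axis. A picture is of the moment at which its call begins: read the wrist's pose just before it. There is no depth.
- ctrl.finish_job(): hands the job in; it is judged then, once.
The state is a dict: "clock": time; "qpos": joint angles; "qd": joint speeds; "tau": joint torques, N m; "eef_pos": TCP position; "tool_rot": TCP orientation; "force": force on the tool from outside, world axes, zero at the start; "torque": the same for the moment, N m; "width": finger opening in mm; "gripper_force": force on a finger pad.
Only numpy, scipy, OpenCV 4.12 (cv2) and the standard library are available. Lean on these libraries where they do the work, as an engineer would, in place of code of your own. Each camera call takes 0.05 s, during which the arm holds its last target. There are 200 camera calls.

## Working session

There is one attempt and no reset: what is moved stays moved. The work goes in short steps, Python scripts to look and compute and a tool call to move; the robot and the scene stay as the last step left them, time stands still between calls to the robot, and variables do not carry over. Pictures are saved under pics/ and viewed, at most 10 in all, crops included, and the job is handed in when it is done.

Besides the shell and the picture viewer there is one more tool, called after ">>>" as name([rows], argument=value, ...), one row to a line, values as JSON. send_rows: Moves the arm, as the interface text tells. Its arguments: {"type":"object","properties":{"rows":{"type":"array","items":{"type":"array","items":{"type":"array","items":{"type":"number"}}}},"grip":{"type":"number"}},"required":["rows"]}

```bash
mkdir -p pics; python3 - <<'E'
from cell import ctrl
import cv2,numpy as np,pickle
s=ctrl.read_state();print(s['clock'],s['eef_pos'],s['tool_rot'],s['width'],s['force'])
d={}
for n in('scene','top'):
    im=ctrl.get_image(n);d[n]=im
    cv2.imwrite(f'pics/{n}.png',im['pixels'][:,:,::-1])
    print(n,im['fx'],im['fy'],im['cx'],im['cy'],np.round(im['extrinsics'],3).tolist(),[k for k in im])
pickle.dump(d,open('d.pkl','wb'))
E
```

```text
0.0 [ 250.41817554 -599.29140761  302.99213703] [-3.13968219e+00  6.30056875e-05  3.95805224e-01] 85.10903073073342 [-0.24260934  0.26297164 -0.16536298]
scene 438.3476067269732 438.3476067269732 283.4553301894573 206.30100079310785 [[-0.055, -0.768, 0.638, 1202.817], [0.998, -0.049, 0.028, 56.405], [0.01, 0.639, 0.769, 862.254], [0.0, 0.0, 0.0, 1.0]] ['pixels', 'fx', 'fy', 'cx', 'cy', 'extrinsics']
top 496.46334662240884 496.46334662240884 273.23832380764344 211.1456109848665 [[0.01, 0.992, -0.128, 398.48], [-1.0, 0.012, 0.012, 30.622], [0.013, 0.128, 0.992, 1397.706], [0.0, 0.0, 0.0, 1.0]] ['pixels', 'fx', 'fy', 'cx', 'cy', 'extrinsics']
```

View pics/scene.png

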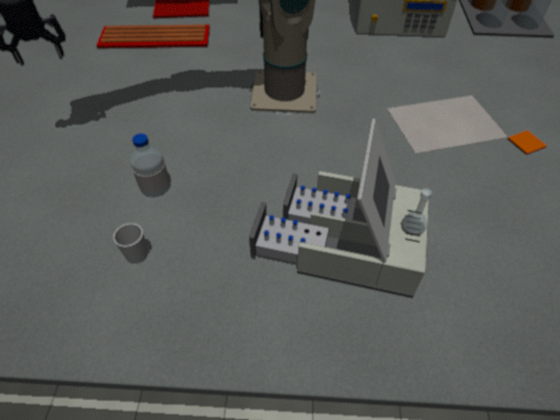

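View pics/top.png

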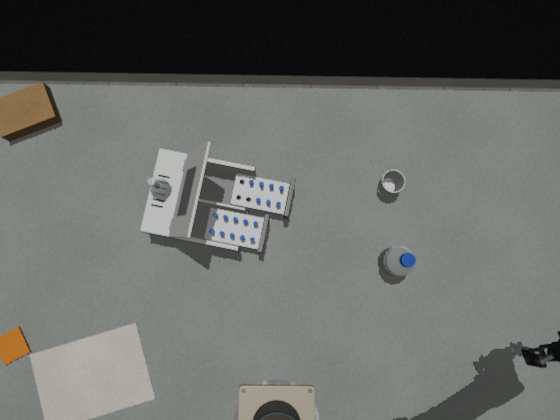

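The scene view shows the cooler at about (350,235), with trays drawn toward the left and the flask at (414,222). The top view has the deck at (142–186, 150–239), tray fronts at about (292,196) and (266,233), bottle at (402,261) and beaker at (393,183). I'll zoom in on the cooler.

```bash
python3 - <<'E'
import cv2,pickle
d=pickle.load(open('d.pkl','rb'))
c=d['top']['pixels'][130:270,125:315,::-1]
cv2.imwrite('pics/c1.png',cv2.resize(c,None,fx=4.2,fy=4.2,interpolation=cv2.INTER_CUBIC))
E
```

```text
(no output)
```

View pics/c1.png

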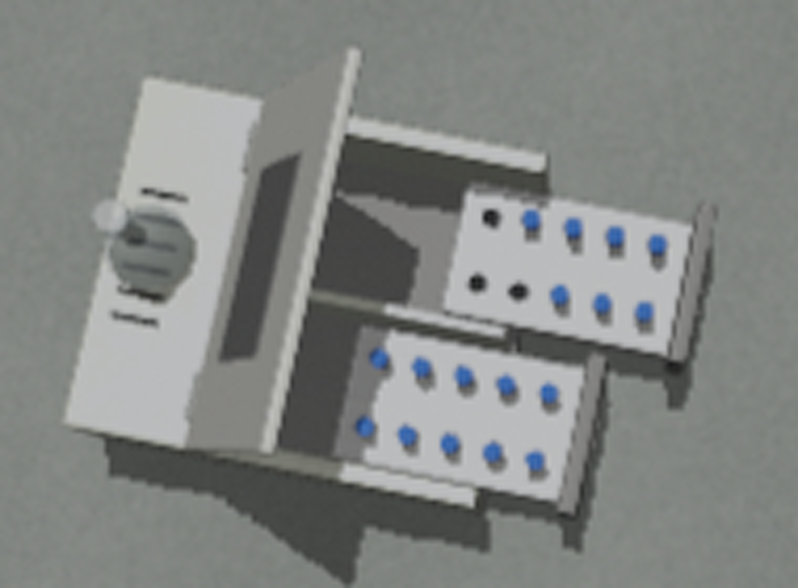

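The crop gives these pixel positions: deck back corners (147,78) and (65,425), wall front tops (547,155) and (475,505). The tray front outer top edges run (715,205)-(687,360) and (606,357)-(575,513), and the lid's outer free edge runs (347,50)-(262,450).

```bash
cat > h.py <<'E'
import numpy as np
def ray(im,u,v):
    E=np.array(im['extrinsics']);d=E[:3,:3]@np.array([(u-im['cx'])/im['fx'],-(v-im['cy'])/im['fy'],-1.]);return E[:3,3],d/np.linalg.norm(d)
def at(im,u,v,z):
    o,d=ray(im,u,v);return o+d*(z-o[2])/d[2]
E
cat > m.py <<'E'
import pickle,numpy as np
from h import *
from scipy.optimize import minimize_scalar
d=pickle.load(open('d.pkl','rb'));T=d['top']
P=lambda p,z:at(T,p[0]/4.2+125-.4,p[1]/4.2+130-.4,z)
W=np.array([P(p,110)[:2] for p in[(147,78),(65,425),(547,155),(475,505)]])
L=np.array([[140,-113],[140,113],[-120,-113],[-120,113]],float)
wc=W.mean(0);lc=L.mean(0);H=(L-lc).T@(W-wc)
a=np.arctan2(H[0,1]-H[1,0],H[0,0]+H[1,1]);R=np.array([[np.cos(a),-np.sin(a)],[np.sin(a),np.cos(a)]])
t=wc-R@lc;print('cooler',t,'yaw',a,'res',(W-(L@R.T+t)).round(1).tolist())
loc=lambda w:np.r_[R.T@(w[:2]-t),w[2]]
for n,pp in dict(right=[(715,205),(687,360)],left=[(606,357),(575,513)]).items():
    q=np.mean([loc(P(p,94)) for p in pp],0);print(n,q,'out',-132-q[0])
for p in [(347,50),(262,450)]:
    o,dd=ray(T,p[0]/4.2+124.6,p[1]/4.2+129.6)
    def f(th):
        ex=np.array([58-190*np.cos(th)+4*np.sin(th),115+190*np.sin(th)+4*np.cos(th)]);w=o+dd*(ex[1]-o[2])/dd[2];return (loc(w)[0]-ex[0])**2
    r=minimize_scalar(f,bounds=(1.0,1.65),method='bounded');print('lid',r.x,r.fun)
for n,p,z in[('flaskbody',(150,250),130)]:print(n,loc(P(p,z)))
for n,u,v,z in[('bottle cap',408,260,165),('beaker',393,182,80)]:print(n,at(T,u,v,z),loc(at(T,u,v,z)))
for l in [(-132,53.5),(-132,-53.5),(58,0)]:print(l,R@np.array(l)+t)
np.savez('pose.npz',R=R,t=t,a=a)
E
python3 m.py
```

```text
cooler [594.00705975 202.98993672] yaw 1.3878940132864048 res [[-1.5, -1.4], [0.5, -0.8], [-0.4, 1.2], [1.4, 1.0]]
right [-229.65898076  -54.30934708   94.        ] out 97.65898075551252
left [-179.82881816   54.1591193    94.        ] out 47.82881816346176
lid 1.167162316854885 3.532230152041505e-08
lid 1.1600162347265413 1.902166620534132e-08
flaskbody [107.26458752  -2.17741778 130.        ]
bottle cap [ 439.21818   -319.3129442  165.       ] [-541.74450019   57.20833185  165.        ]
beaker [ 651.74524102 -307.82767057   80.        ] [-491.7954789 -149.6847769   80.       ]
(-132, 53.5) [517.39072298  82.92251008]
(-132, -53.5) [622.60595762  63.46089659]
(58, 0) [604.55634556 260.02249382]
```

>>> send_rows([
  [[52.3, -35.2, 0, 0, 0, -0.99], [52.3, -35.2, 0, 0, 0, -0.99], [52.3, -35.2, 0, 0, 0, -0.99], [52.3, -35.2, 0, 0, 0, -0.99], [52.3, -35.2, 0, 0, 0, -0.99], [52.3, -35.2, 0, 0, 0, -0.99], [52.3, -35.2, 0, 0, 0, -0.99], [52.3, -35.2, 0, 0, 0, -0.99], [52.3, -35.2, 0, 0, 0, -0.99], [52.3, -35.2, 0, 0, 0, -0.99]],
], grip=255)

```text
clock: 1.1
eef_pos: [526.3, -180.5, 303.7]
tool_rot: [-3.141, 0.0, 1.385]
force: [1.5, -0.6, -0.4]
width: 0.4
gripper_force: 0.0
```

>>> send_rows([
  [[11.5, 5, 0, 0, 0, 0], [11.5, 5, 0, 0, 0, 0], [11.5, 5, 0, 0, 0, 0], [11.5, 5, 8, 0, 0, 0], [11.5, 5, 17.5, 0, 0, 0], [11.5, 5, 17.5, 0, 0, 0], [11.5, 5, 17.5, 0, 0, 0], [11.5, 5, 17.5, 0, 0, 0], [11.5, 5, 17.5, 0, 0, 0]],
])

```text
clock: 2.0
eef_pos: [596.3, -78.3, 129.1]
tool_rot: [-3.141, -0.0, 1.386]
force: [0.2, -0.1, -0.0]
width: -0.2
gripper_force: 0.0
```

```bash
cat > st.py <<'E'
from cell import ctrl
import numpy as np,cv2,sys
p=np.load('pose.npz');R,t=p['R'],p['t'];s=ctrl.read_state();e=s['eef_pos']
l=R.T@(np.array(e[:2])-t);print('clk',s['clock'],'TCP local',l.round(1),'z',round(e[2],1),'rot',np.round(s['tool_rot'],3),'yaw want',p['a'],'F',np.round(s['force'],1))
if len(sys.argv)>1:
    n,f=sys.argv[1:3];im=ctrl.get_image(n)
    c=im['pixels'][:,:,::-1]
    if len(sys.argv)>3:
        a,b,w,h=map(int,sys.argv[3].split(','));c=cv2.resize(c[b:b+h,a:a+w],(w*3,h*3),interpolation=cv2.INTER_CUBIC)
    cv2.imwrite('pics/'+f,c)
E
python3 st.py top t2.png 125,100,240,180
```

```text
clk 2.0 TCP local [-276.2  -53.4] z 129.1 rot [-3.141 -0.     1.386] yaw want 1.3878940132864048 F [ 0.2 -0.1 -0. ]
```

View pics/t2.png

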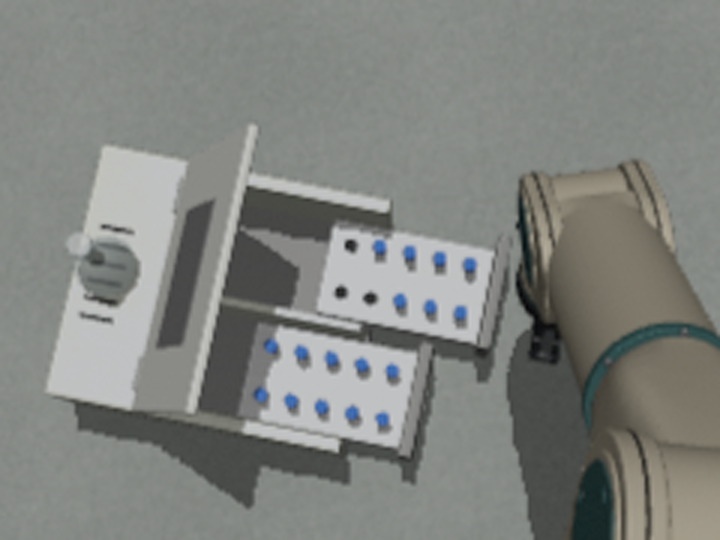

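The view shows the tool standing in front of the right tray (front at about (500,290)), with the lid well clear of the arm. Pushing at 0.15–0.2 m/s.

>>> send_rows([
  [[1.5, 0, 0, 0, 0, 0], [3, 0, 0, 0, 0, 0], [4.5, 0, 0, 0, 0, 0], [6, 0, 0, 0, 0, 0], [7.5, 0, 0, 0, 0, 0], [9, 0, 0, 0, 0, 0], [10, 0, 0, 0, 0, 0], [11, 0, 0, 0, 0, 0], [11.7, 0, 0, 0, 0, 0], [12.2, 0, 0, 0, 0, 0]],
])

```text
clock: 3.05
eef_pos: [618.4, 42.2, 128.8]
tool_rot: [-3.141, 0.0, 1.386]
force: [0.8, -3.6, 1.9]
width: -0.1
gripper_force: 1.1
```

>>> send_rows([
  [[0.3, 0, 0, 0, 0, 0], [0.6, 0, 0, 0, 0, 0], [0.8, 0, 0, 0, 0, 0], [0.8, 0, 0, 0, 0, 0]],
])

```text
clock: 3.45
eef_pos: [619.8, 49.7, 128.8]
tool_rot: [-3.141, -0.0, 1.386]
force: [0.5, -1.4, -0.7]
width: -0.2
gripper_force: 0.4
```

>>> send_rows([
  [[0.2, 0, 0, 0, 0, 0], [0.4, 0, 0, 0, 0, 0], [0.4, 0, 0, 0, 0, 0]],
])

```text
clock: 3.75
eef_pos: [620.5, 52.9, 128.8]
tool_rot: [-3.141, 0.001, 1.386]
force: [-0.6, -3.3, -0.3]
width: 0.1
gripper_force: 1.5
```

>>> send_rows([
  [[0.2, 0, 0, 0, 0, 0], [0.3, 0, 0, 0, 0, 0], [0.3, 0, 0, 0, 0, 0]],
])

```text
clock: 4.05
eef_pos: [620.5, 53.1, 128.8]
tool_rot: [-3.14, 0.005, 1.384]
force: [-1.7, -9.0, 2.3]
width: 0.1
gripper_force: 4.1
```

The right tray is on its stop: 9 N, TCP local x ≈ -142.5 as predicted. Next is the left tray.

>>> send_rows([
  [[-4, 0, 0, 0, 0, 0], [-8, 0, 0, 0, 0, 0], [-8, -4, 0, 0, 0, 0], [-8, -8, 0, 0, 0, 0], [-8, -10.7, 0, 0, 0, 0], [-8, -10.7, 0, 0, 0, 0], [-6.5, -10.7, 0, 0, 0, 0], [-5, -10.7, 0, 0, 0, 0], [-3.5, -10.7, 0, 0, 0, 0], [-2, -10.7, 0, 0, 0, 0]],
])

```text
clock: 5.05
eef_pos: [513.5, 57.0, 129.1]
tool_rot: [3.14, -0.0, 1.385]
force: [0.6, -3.7, 2.1]
width: -0.0
gripper_force: 1.4
```

>>> send_rows([
  [[0.7, 0, 0, 0, 0, 0], [1.2, 0, 0, 0, 0, 0], [1.6, 0, 0, 0, 0, 0], [1.8, 0, 0, 0, 0, 0], [1.8, 0, 0, 0, 0, 0]],
])

```text
clock: 5.55
eef_pos: [515.7, 72.6, 128.9]
tool_rot: [-3.142, 0.002, 1.384]
force: [0.9, -5.0, 0.9]
width: 0.1
gripper_force: 2.1
```

>>> send_rows([
  [[0.1, 0, 0, 0, 0, 0], [0.2, 0, 0, 0, 0, 0], [0.3, 0, 0, 0, 0, 0], [0.3, 0, 0, 0, 0, 0]],
])

```text
clock: 5.95
eef_pos: [515.7, 72.9, 128.9]
tool_rot: [-3.14, 0.005, 1.382]
force: [1.0, -10.2, 3.8]
width: 0.1
gripper_force: 5.2
```

```bash
python3 st.py
```

```text
clk 5.95 TCP local [-142.2   53.3] z 128.9 rot [-3.14   0.005  1.382] yaw want 1.3878940132864048 F [  1.  -10.2   3.8]
```

>>> send_rows([
  [[-3, 0, 0, 0, 0, 0], [-6, 0, 0, 0, 0, 0], [-6, 0, -5, 0, 0, 0], [-6, 0, -10, 0, 0, 0], [-6, 0, -15, 0, 0, 0], [-6, 0, -20, 0, 0, 0], [-6, 0, -25, 0, 0, 0], [-6, 0, -30, 0, 0, 0], [-6, 0, -30.5, 0, 0, 0], [-6, 0, -30.5, 0, 0, 0]],
])

```text
clock: 6.95
eef_pos: [505.3, 18.6, 435.1]
tool_rot: [3.139, -0.001, 1.386]
force: [0.0, -0.7, -1.0]
width: -0.2
gripper_force: 0.0
```

```bash
python3 st.py scene s2.png 230,100,230,200
```

```text
clk 6.95 TCP local [-197.5   53.7] z 435.1 rot [ 3.139e+00 -1.000e-03  1.386e+00] yaw want 1.3878940132864048 F [ 0.  -0.7 -1. ]
```

View pics/s2.png

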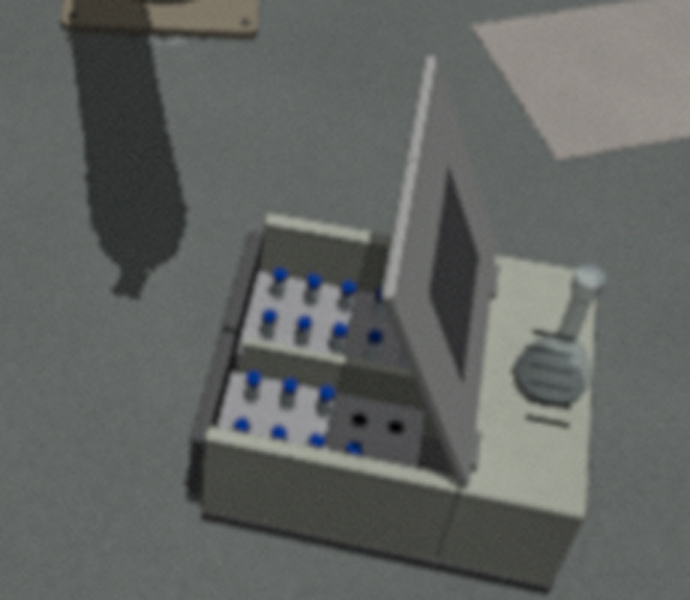

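Both tray fronts sit flush in one line, (255,235)–(195,495), with the lid still raised and the flask upright at (555,360). Next I go over the lid edge and descend behind it.

>>> send_rows([
  [[5, 1.5, 0, 0, 0, 0], [10, 3, 0, 0, 0, 0], [15, 5, 0, 0, 0, 0], [20, 5.3, 0, 0, 0, 0], [23.3, 5.3, 0, 0, 0, 0], [23.3, 5.3, 0, 0, 0, 0], [23.3, 5.3, 4, 0, 0, 0], [23.3, 5.3, 8, 0, 0, 0], [23.3, 5.3, 9.4, 0, 0, 0], [23.3, 5.3, 9.4, 0, 0, 0]],
])

```text
clock: 8.0
eef_pos: [597.9, 235.8, 334.6]
tool_rot: [-3.133, 0.006, 1.386]
force: [-0.2, -0.4, -0.5]
width: -0.0
gripper_force: 0.0
```

```bash
python3 st.py; python3 - <<'E'
import numpy as np
# finger corner at TCP x-11, tip z-73; TCP waypoints with tip corner on outer face at radius r
for th in np.r_[1.16:0.2:-.12,.2,.1,.05,0]:
    r=160;x=58-r*np.cos(th)+4*np.sin(th)+11*(1 if th>.05 else 1);z=115+r*np.sin(th)+4*np.cos(th)+73
    print(round(th,2),round(x),round(z))
E
```

```text
clk 8.0 TCP local [33.   2.2] z 334.6 rot [-3.133  0.006  1.386] yaw want 1.3878940132864048 F [-0.2 -0.4 -0.5]
1.16 9 336
1.04 -9 328
0.92 -25 318
0.8 -40 306
0.68 -53 292
0.56 -64 276
0.44 -74 260
0.32 -82 242
0.2 -87 224
0.1 -90 208
0.05 -91 200
0.0 -91 192
```

>>> send_rows([
  [[-1.2, 0, 0, 0, 0, 0], [-2.4, 0, 0, 0, 0, 0], [-4.2, 0, 0.7, 0, 0, 0], [-5.8, 0, 1.7, 0, 0, 0], [-7.3, 0, 2.9, 0, 0, 0], [-8.6, 0, 4.3, 0, 0, 0], [-9.7, 0, 5.9, 0, 0, 0], [-10.7, 0, 7.5, 0, 0, 0], [-11.5, 0, 9.3, 0, 0, 0], [-12, 0, 11.1, 0, 0, 0]],
])

```text
clock: 9.0
eef_pos: [578.9, 116.8, 230.2]
tool_rot: [3.138, 0.0, 1.383]
force: [0.7, -1.4, 1.1]
width: 0.1
gripper_force: 0.6
```

```bash
python3 st.py scene s3.png 200,60,260,200
```

```text
clk 9.0 TCP local [-87.5  -0.8] z 230.2 rot [3.138 0.    1.383] yaw want 1.3878940132864048 F [ 0.7 -1.4  1.1]
```

View pics/s3.png

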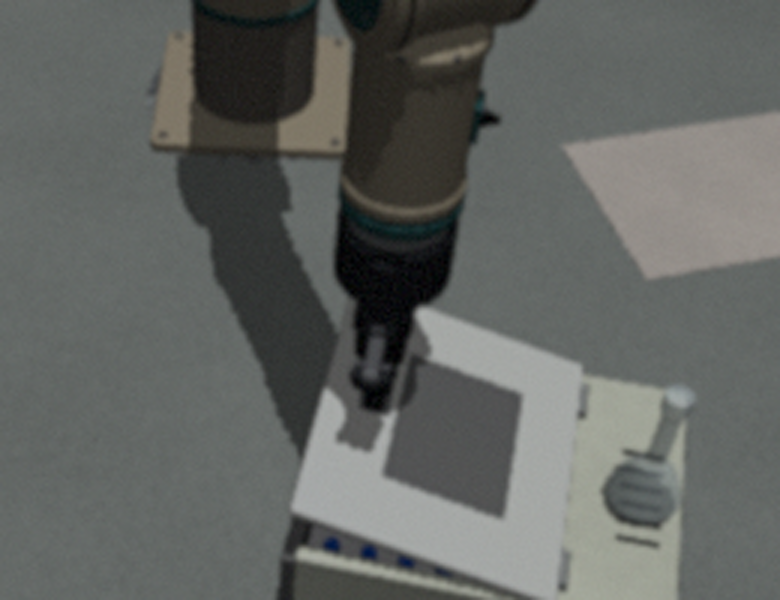

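The lid is nearly down at about 0.25 rad, with the fingertip on its outer face at (375,405). The flask is untouched at (640,490). I'll finish the push gently.

>>> send_rows([
  [[-0.1, 0, 1, 0, 0, 0], [-0.2, 0, 2, 0, 0, 0], [-0.3, 0, 2.8, 0, 0, 0], [-0.3, 0, 3.3, 0, 0, 0], [-0.3, 0, 3.7, 0, 0, 0], [-0.3, 0, 3.9, 0, 0, 0], [-0.3, 0, 3.9, 0, 0, 0]],
])

```text
clock: 9.75
eef_pos: [577.7, 116.5, 191.6]
tool_rot: [3.141, 0.0, 1.386]
force: [-3.6, -2.1, 12.6]
width: -0.3
gripper_force: 6.5
```

>>> send_rows([
  [[0, 0, 0.1, 0, 0, 0], [0, 0, 0.2, 0, 0, 0], [0, 0, 0.3, 0, 0, 0], [0, 0, 0.3, 0, 0, 0]],
])

```text
clock: 10.15
eef_pos: [577.6, 116.5, 191.3]
tool_rot: [3.139, 0.001, 1.386]
force: [-9.6, -3.2, 32.6]
width: -0.1
gripper_force: 16.4
```

The lid is on its stop: tip at 118–119 mm with the force rising. I'll retreat upward and check.

>>> send_rows([
  [[0, 0, -0.5, 0, 0, 0], [0, 0, -3, 0, 0, 0], [0, 0, -7, 0, 0, 0], [0, 0, -11, 0, 0, 0], [0, 0, -15, 0, 0, 0], [-4, 0, -15, 0, 0, 0], [-9, 0, -15, 0, 0, 0], [-14, 0, -15, 0, 0, 0], [-18, 0, -15, 0, 0, 0], [-18, 0, -15, 0, 0, 0]],
])

```text
clock: 11.15
eef_pos: [543.0, -67.9, 336.6]
tool_rot: [-3.141, 0.005, 1.376]
force: [0.2, -0.2, 0.8]
width: 0.1
gripper_force: 0.0
```

```bash
python3 st.py scene s4.png 200,60,260,200
```

```text
clk 11.15 TCP local [-275.7    0.9] z 336.6 rot [-3.141  0.005  1.376] yaw want 1.3878940132864048 F [ 0.2 -0.2  0.8]
```

View pics/s4.png

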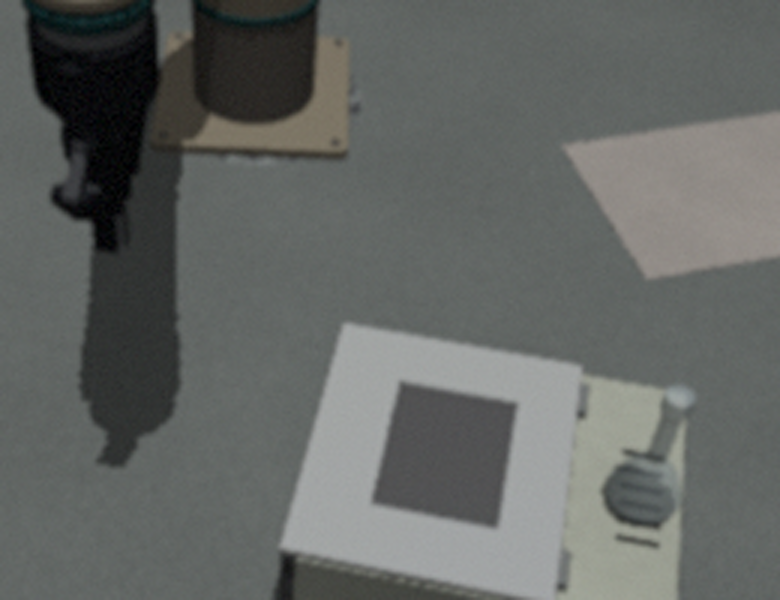

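The lid lies flat ((345,325)–(580,365) down to (285,550)), the flask is in place at (640,490), and the arm is clear.

```bash
python3 -c "
from cell import ctrl
print(ctrl.finish_job())"
```

```text
the job is handed in; nothing more can be done
None
```

I pushed both trays home, then closed the lid with the flask, bottle and beaker untouched, and handed the job in at about 11 s; the hand-in call gave no verdict.

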